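# Put the paints back in the rack at the model club

## Robot

A 6-joint arm with a two-finger parallel gripper is mounted at the origin on the work surface. World frame = base frame: x ahead of the robot, y to its left, z up, the work surface at z = 0. Lengths are in m, angles in rad, forces in N, time in s.
With the tool pointing down it reaches from about 0.3 to 0.775 m from the base axis. Payload 14.6 kg.
Tool frame: the origin (TCP) lies midway between the tips of the shut fingers; the grasp point (between the pads) lies 19 mm behind it; z points along the fingers, y is the direction in which the jaws open and shut (so a half turn about z gives the same grasp; the last joint's range is limited). The gripper opens to 94 mm and grips with 3 to 60 N. Pads are 16 mm wide; open, the fingers measure 119 mm over their backs; the gripper's body (75 mm by 177 mm) begins 78 mm behind the grasp point.
Start: joints at [-1.404, 0.3, 1.521, -0, 1.321, -0.067], TCP at [0.127, -0.535, 0.205] pointing down, gripper open.
Joint ranges: [-3.03, 3.03], [-0.79, 2.21], [0.23, 2.52], [-1.04, 4.18], [0, 3.07], [-2.55, 2.55]. Speed limits (rad/s): [2.22, 2.22, 2.57, 3.14, 3.14, 3.14].

## Interface

Orientations are given as [roll, pitch, yaw] about the fixed x, y, z axes, in that order (R = Rz(yaw) Ry(pitch) Rx(roll)).
In Python, from rig import arm gives the robot as it stands. The module is installed in compiled form; this text tells all that it offers.
- The arm moves only by the shell command python3 -m jog 'ROWS' [FORCE]. ROWS is JSON, a list of rows, each an object with "travel": the shift along the tool's x, y, z in m, a list of three; "turn": the turn about the tool's z in rad; "hand": the opening, from 0 (shut) to 1 (fully open). A call has exactly 5 rows; each row is the pose to reach, as a shift and turn from the pose measured when the call began, along the tool's axes at that moment; what a row does not reach only later rows make up. A row lasts 1/10 s, in which the tool goes at most 50 mm and 8.59 degrees, less where a joint would pass 70% of its speed; a pose out of reach is approached as far as the arm can. A call with a gripper value outside its range is refused whole. The fingers move at their own pace and stop on an object; FORCE is the grip in N (left out, the last holds). Time passes only in rows, so rows that repeat a pose let the fingers close, or fill a call up. It gives the time, the measured TCP pose, the force and the opening at its end, in the units of the state.
- arm.get_obs(): the state, without advancing time (a new reading comes with each control period).
- arm.snapshot(name): name is "scene" or "top" or "wrist"; returns a dict with "frame" (480x640x3 uint8, blue, green, red), "range_z" (480x640 float32, m along the optical axis (not along the pixel's ray), 0 where there is no reading), "vertical_fov" (degrees; the focal length in pixels is half the picture's height over the tangent of half this angle, whatever the lens; pixels are square), "cx", "cy" (the principal point, pixels), "dist_coeffs" ([k1, k2, p1, p2, k3] as OpenCV has them; the pictures are not rectified), "origin" and "rotation" of the camera in the world; the wrist camera has in their place "hand_eye" (4x4, takes a point from camera to tool coordinates, whose origin is the TCP and whose axes are the flange's). Camera axes: x right, y down, z forward; pixel columns grow to the right and rows downward; lengths in m; the calibration is good to about 2 mm. A picture is of the moment at which its call begins: read the wrist's pose just before it.
- arm.job_done(): hands the job in, once; it reports no verdict.
Trained networks look in a picture, given as the dict that the camera call returned (one of the last four; its "shot" number tells which), for a name from the list of things; names that differ only in an ending like _2 or _b are one class to them, and where a whole thing is asked for, a point or a joint stands for the part that bears it (a point fixed in the world has none). Each returns a list of dicts, best first, with "score" (0 to 1); they miss things now and then, are a little off and sometimes report something else, mostly with a low value. They report only what shows in the picture. A call takes as long as a camera call. They do not tell look-alikes from the thing itself.
- arm.spot_in(picture, thing): "box" ([left, top, right, bottom] in pixels, round what is visible of it).
- arm.landmark_of(picture, thing): "centre" ([row, column] in pixels: a listed point, or the origin of a listed thing).
The state is a dict: "clock": time; "joints": joint angles; "joint_velocities": joint speeds; "joint_efforts": joint torques, N m; "tcp_pos": TCP position; "orientation": TCP orientation; "ft_force": force on the tool from outside, world axes, zero at the start; "torque": the same for the moment, N m; "grip_width": finger opening in m.
Only numpy, scipy, OpenCV 4.12 (cv2) and the standard library are available. Lean on these libraries where they do the work, as an engineer would, in place of code of your own. Each camera call takes 0.05 s, during which the arm holds its last target. There are 200 camera calls.

## Task

The painting session is over: put the four loose containers in the front row back into the rack, each standing upright and fully down in the free well of the block made for its own kind (dropper bottle, paint pot, square cement bottle, wide jar), and let go of them. Leave the freshly painted horse that stands among them where it is.

Things in the scene. Friction and masses are not known exactly. Their poses are not given: they have to be found in the camera images.
- dropper: Loose white dropper bottle of paint, slim and round: body 26 mm in diameter up to 50 mm, then a narrow nozzle cap 17 mm across; 78 mm tall in all. Stands upright on the bench. Origin: centre of its underside, z up. About 28 g.
- pot: Loose paint pot, round and short, 40 mm in diameter (its black flip lid covers the upper 20 mm) and 54 mm tall. Stands upright. Origin: centre of its underside, z up. About 45 g.
- cement: Loose square cement bottle: square body 44 x 44 mm and 50 mm high, round white screw cap 30 mm across up to 72 mm. Stands upright. Origin: centre of its underside, z up; x and y are square to its side faces. About 110 g.
- jar: Loose wide round thinner jar, 58 mm in diameter and 80 mm tall, with a flat aluminium screw lid (55 mm across) from 60 mm up. Stands upright. Origin: centre of its underside, z up. About 190 g.
- rack_dropper: Fixed plywood rack block, 160 (x) x 90 (y) x 22 mm high. Three round wells, 36 mm across; those at x = +41 and +82 mm hold dropper bottles. Wells lie in a row along x, 14 mm deep, floor 8 mm above the bench. Origin: on the bench under the centre of the free well, the one nearest the robot; +x runs away from the robot (block from -43 to +117 mm); yaw within 0.25 rad of the world's.
- rack_pot: Fixed plywood rack block, 160 (x) x 90 (y) x 22 mm high. Two round wells, 50 mm across; that at x = +74 mm holds a paint pot. Wells lie in a row along x, 14 mm deep, floor 8 mm above the bench. Origin: on the bench under the centre of the free well, the one nearest the robot; +x runs away from the robot (block from -43 to +117 mm); yaw within 0.25 rad of the world's.
- rack_cement: Fixed plywood rack block, 160 (x) x 90 (y) x 22 mm high. Two square wells, 54 x 54 mm, square to the block; that at x = +74 mm holds a cement bottle. Wells lie in a row along x, 14 mm deep, floor 8 mm above the bench. Origin: on the bench under the centre of the free well, the one nearest the robot; +x runs away from the robot (block from -43 to +117 mm); yaw within 0.25 rad of the world's.
- rack_jar: Fixed plywood rack block, 160 (x) x 90 (y) x 22 mm high. Two round wells, 68 mm across; that at x = +74 mm holds a wide jar. Wells lie in a row along x, 14 mm deep, floor 8 mm above the bench. Origin: on the bench under the centre of the free well, the one nearest the robot; +x runs away from the robot (block from -43 to +117 mm); yaw within 0.25 rad of the world's.
- horse: Freshly painted white model horse, 76 mm tall, on a round black plinth 70 mm across and 12 mm high, loose, about 100 g; it stands in the row of paints. Origin: centre of the plinth's underside; x points to its head (within 40 mm of the axis). Low clutter lies between the paints: a brush, tweezers, a sanding stick, a file, up to 12 mm high.
Not all that is in view belongs to the job. Leave any yellow look-alike of the dropper alone. Leave any red look-alike of the jar alone.

How it is judged:
By the outcome, as a careful person would: the job done as asked, in the order asked, and still so for the second after the job is handed in, with the robot touching nothing.
It also fails if it takes over 109 s, if anything falls off the work surface, if the arm or the gripper's body presses on something with over 40 N, if the wrist force passes 120 N, or if a joint passes its speed limit or range.

## Working session

There is one attempt and no reset: what is moved stays moved. The work goes in short steps, Python scripts to look and compute and a shell command to move; the robot and the scene stay as the last step left them, time stands still between calls to the robot, and variables do not carry over. Pictures are saved under pics/ and viewed, about 12 in all and at most 16, crops included, and the job is handed in when it is done.

```bash
mkdir -p pics
cat > h.py <<'E'
import numpy as np, cv2
from rig import arm
from scipy.spatial.transform import Rotation as R
def K(p):
    f=240/np.tan(np.radians(p["vertical_fov"])/2); return np.array([[f,0,p["cx"]],[0,f,p["cy"]],[0,0,1]])
def pose(p,o=None):
    if "origin" in p:
        r=np.array(p["rotation"]); r=r if r.shape==(3,3) else R.from_euler('xyz',r).as_matrix(); return r,np.array(p["origin"])
    T=np.eye(4);T[:3,:3]=R.from_euler('xyz',o["orientation"]).as_matrix();T[:3,3]=o["tcp_pos"]
    T=T@np.array(p["hand_eye"]); return T[:3,:3],T[:3,3]
def cloud(p,o=None):
    r,t=pose(p,o); v,u=np.mgrid[:480,:640]
    n=cv2.undistortPoints(np.stack([u,v],-1).reshape(-1,1,2).astype(np.float64),K(p),np.array(p["dist_coeffs"],float)).reshape(480,640,2)
    z=p["range_z"]; c=np.dstack([n*z[...,None],z])@r.T+t; c[z==0]=np.nan; return c
def onplane(p,uv,z,o=None):
    r,t=pose(p,o)
    n=cv2.undistortPoints(np.array(uv,float).reshape(-1,1,2),K(p),np.array(p["dist_coeffs"],float)).reshape(-1,2)
    d=np.c_[n,np.ones(len(n))]@r.T; return t+d*((z-t[2])/d[:,2])[:,None]
E
python3 - <<'E'
from h import *
import pickle
print(arm.get_obs())
for n in("top","scene"):
    p=arm.snapshot(n); pickle.dump(p,open(n+'.pkl','wb')); cv2.imwrite(f'pics/{n}0.png',p["frame"])
    print(n,p["origin"],np.round(pose(p)[0],3).tolist(),p["dist_coeffs"])
    for th in "dropper pot cement jar rack_dropper rack_pot rack_cement rack_jar horse".split():
        for d in arm.landmark_of(p,th)[:4]:
            c=d["centre"]; print(th,round(d["score"],2),np.round(c),np.round(onplane(p,[c[::-1]],0)[0],3))
E
```

```text
{'clock': 0.0, 'joints': array([-1.40358313e+00,  3.00477838e-01,  1.52153874e+00,  6.27211657e-06,
        1.32068644e+00, -6.65834750e-02]), 'joint_velocities': array([-1.41963195e-03,  1.31510211e-03,  5.55395200e-04, -4.76664791e-05,
        2.07671831e-03, -1.43892806e-03]), 'joint_efforts': array([ 1.55539987e-03, -5.31806445e+01, -3.52734089e+01,  7.09376112e-02,
        2.44841102e-02, -9.99825852e-05]), 'tcp_pos': array([ 0.12738718, -0.53479593,  0.20490054]), 'orientation': array([-3.14048516e+00, -7.99387136e-05,  2.33795072e-01]), 'ft_force': array([-0.35514092,  0.32988891, -0.32733732]), 'torque': array([ 0.01911084, -0.00651143,  0.00298642]), 'grip_width': 0.09395601647725248}
top [ 0.29723678 -0.03495362  1.0849818 ] [[-0.002, -0.984, 0.176], [-1.0, 0.003, 0.003], [-0.004, -0.176, -0.984]] [-0.06986037  0.          0.          0.          0.        ]
dropper 0.68 [293. 392.] [ 0.373 -0.176  0.   ]
dropper 0.62 [262. 382.] [ 0.444 -0.156  0.   ]
pot 0.61 [264. 320.] [ 0.441 -0.012  0.   ]
pot 0.47 [188. 434.] [ 0.623 -0.286  0.   ]
cement 0.95 [263. 177.] [0.442 0.32
[... 460 characters left out ...]
  0.52844194] [[0.522, 0.438, -0.732], [0.853, -0.262, 0.451], [0.005, -0.86, -0.51]] [0.00145309 0.         0.         0.         0.        ]
dropper 0.93 [263. 256.] [ 0.441 -0.163  0.   ]
dropper 0.62 [252. 232.] [ 0.375 -0.19   0.   ]
pot 0.79 [242. 317.] [ 0.435 -0.01   0.   ]
cement 0.94 [209. 434.] [0.451 0.327 0.   ]
cement 0.69 [299. 329.] [ 0.618 -0.098  0.   ]
jar 0.8 [295. 187.] [ 0.47  -0.319  0.   ]
jar 0.72 [319. 135.] [ 0.49  -0.418  0.   ]
rack_dropper 0.83 [270. 396.] [0.609 0.071 0.   ]
rack_pot 0.77 [244. 474.] [0.62  0.288 0.   ]
rack_cement 0.63 [298. 328.] [ 0.615 -0.098  0.   ]
rack_jar 0.97 [337. 235.] [ 0.621 -0.286  0.   ]
horse 0.69 [228. 379.] [0.455 0.148 0.   ]
```

View pics/top0.png

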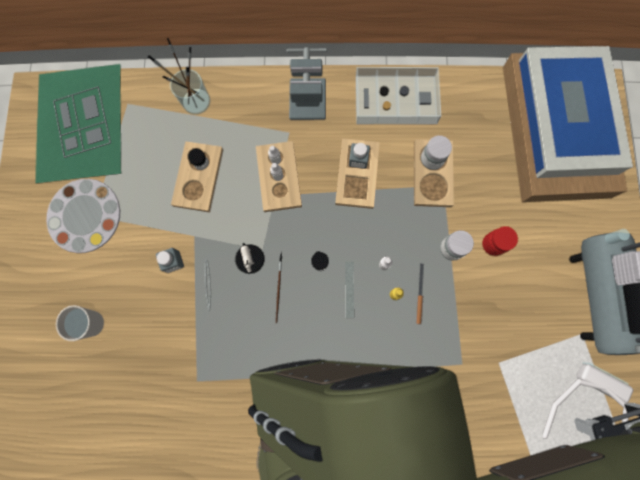

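View pics/scene0.png

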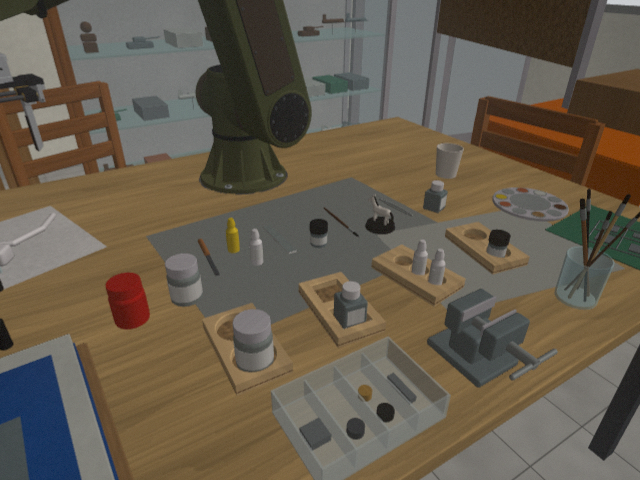

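The top view shows the white dropper at (385,262), with its yellow look-alike at (397,293). The grey jar is at (458,245), with the red look-alike at (500,241). The pot is at (320,261), the cement bottle at (169,260) and the horse at (249,258). The racks, left to right, are pot, dropper, cement and jar, each with its free well nearest the robot. I choose the white dropper and the grey jar.

```bash
cat > meas.py <<'E'
from h import *
from scipy.optimize import least_squares
objs=dict(dropper=((.444,-.160),.078),pot=((.438,-.011),.054),cement=((.447,.326),.072),jar=((.475,-.321),.080))
racks=dict(rack_dropper=(.611,.078),rack_pot=(.617,.288),rack_cement=(.624,-.098),rack_jar=(.62,-.283))
def rackfit(P,c0):
    # P: world pts in top-surface band; fit rectangle in rack frame
    q=P[:,:2]; q=q[(np.abs(q[:,0]-c0[0]-.037)<.12)&(np.abs(q[:,1]-c0[1])<.085)]
    g=.001; b=np.zeros((400,400),np.uint8); ij=np.int32((q-np.array(c0)+.2)/g); b[ij[:,1],ij[:,0]]=255
    b=cv2.morphologyEx(b,cv2.MORPH_CLOSE,np.ones((7,7)))
    n,l,s,_=cv2.connectedComponentsWithStats(b); k=1+np.argmax(s[1:,4])
    pts=np.argwhere(l==k)[:,::-1]; (cx,cy),(w,h),a=cv2.minAreaRect(pts.astype(np.float32))
    if w<h:w,h,a=h,w,a+90
    a=(a+90)%180-90; a=np.radians(a); c=np.array([cx,cy])*g-.2+np.array(c0)
    return c-.037*np.array([np.cos(a),np.sin(a)]),a,w,h
E
python3 - <<'E'
from meas import *
import pickle
for n in("top","scene"):
    p=pickle.load(open(n+'.pkl','rb'));C=cloud(p).reshape(-1,3)
    C=C[~np.isnan(C[:,0])]
    for k,(c,H) in objs.items():
        q=C[np.hypot(*(C[:,:2]-c).T)<.05]; t=q[np.abs(q[:,2]-H)<.006]
        print(n,k,len(t),np.round(t.mean(0),4),'mid',np.round((t.max(0)+t.min(0))/2,4),np.round(np.ptp(t,axis=0),3), 'zmax',round(q[:,2].max(),4))
    q=C[(abs(C[:,0]-.40)<.01)&(abs(C[:,1]-.08)<.02)]; print('bench z',q[:,2].mean().round(4),q[:,2].std().round(4))
    for k,c in racks.items():
        try:
            o,a,w,h=rackfit(C[np.abs(C[:,2]-.022)<.005],c); print(n,k,np.round(o,4),round(a,3),w,h)
        except Exception as e: print(e)
p=pickle.load(open('top.pkl','rb'))
cv2.imwrite('pics/crop.png',cv2.resize(p["frame"][215:315,300:520],None,fx=3.6,fy=3.6,interpolation=cv2.INTER_CUBIC))
w=arm.snapshot('wrist'); print(w["vertical_fov"],np.round(w["hand_eye"],3),w["dist_coeffs"])
E
```

```text
top dropper 32 [ 0.4371 -0.159   0.0768] mid [ 0.4364 -0.1591  0.077 ] [0.012 0.011 0.009] zmax 0.0815
top pot 259 [ 0.4413 -0.0111  0.0546] mid [ 0.4423 -0.0113  0.0537] [0.041 0.038 0.011] zmax 0.0594
top cement 139 [0.4451 0.3317 0.0721] mid [0.4454 0.3328 0.0712] [0.029 0.028 0.01 ] zmax 0.0761
top jar 498 [ 0.4756 -0.3186  0.08  ] mid [ 0.4755 -0.3193  0.08  ] [0.053 0.057 0.011] zmax 0.0857
bench z 0.0022 0.0028
top rack_dropper [0.6131 0.0833] 0.14 163.47386169433594 91.1058120727539
top rack_pot [0.6133 0.2886] -0.162 160.5587921142578 94.34626770019531
top rack_cement [ 0.6197 -0.0961] -0.109 163.61114501953125 90.8609390258789
top rack_jar [ 0.619  -0.2803] -0.044 159.99143981933594 89.58932495117188
scene dropper 26 [ 0.4396 -0.1609  0.0756] mid [ 0.4391 -0.1607  0.075 ] [0.014 0.011 0.006] zmax 0.0778
scene pot 159 [ 0.4453 -0.0139  0.0526] mid [ 0.442  -0.0131  0.0517] [0.041 0.039 0.007] zmax 0.0554
scene cement 64 [0.4489 0.3295 0.0702] mid [0.4462 0.3312 0.0695] [0.029 0.029 0.007] zmax 0.073
scene jar 476 [ 0.4793 -0.3217  0.0785] mid [ 0.4763 -0.3209  0.0774] [0.056 0.053 0.007] zmax 0.0807
bench z 0.0008 0.0022
scene rack_dropper [0.6121 0.0816] 0.137 161.8811798095703 93.76742553710938
scene rack_pot [0.6139 0.2883] -0.165 161.7686004638672 94.5294189453125
scene rack_cement [ 0.6184 -0.0972] -0.104 163.8840789794922 92.1000747680664
scene rack_jar [ 0.619  -0.2814] -0.04 163.3893280029297 90.72744750976562
63.50422662696656 [[ 0.001 -0.967 -0.255  0.074]
 [ 1.     0.001 -0.     0.001]
 [ 0.    -0.255  0.967 -0.181]
 [ 0.     0.     0.     1.   ]] [-0.06171916  0.          0.          0.          0.        ]
```

View pics/crop.png

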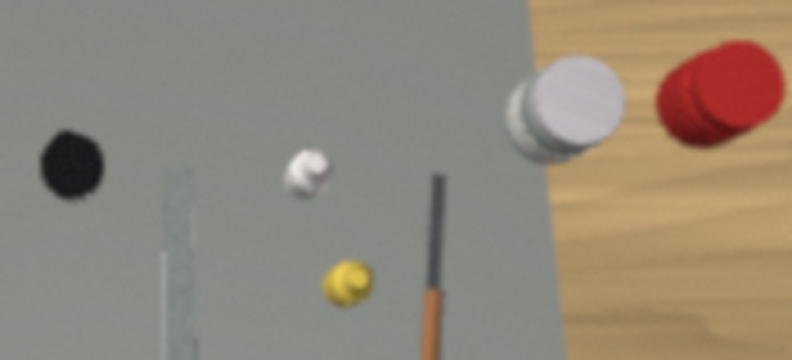

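The crop confirms it: the white dropper is at crop pixel (308,172) and the yellow one at (348,283). The grey-lidded jar is at (575,105) and the red one at (725,85). The two cameras agree to about 2 mm. I'm moving toward the jar for a wrist look.

```bash
python3 -m jog '[{"travel":[0.04,-0.018,0],"turn":0.05,"hand":1},{"travel":[0.08,-0.037,0],"turn":0.1,"hand":1},{"travel":[0.12,-0.055,0],"turn":0.15,"hand":1},{"travel":[0.16,-0.073,0],"turn":0.2,"hand":1},{"travel":[0.2,-0.091,0],"turn":0.234,"hand":1}]' 30
python3 -m jog '[{"travel":[0.04,-0.033,0],"turn":0,"hand":1},{"travel":[0.08,-0.066,0],"turn":0,"hand":1},{"travel":[0.12,-0.1,0],"turn":0,"hand":1},{"travel":[0.12,-0.1,0],"turn":0,"hand":1},{"travel":[0.12,-0.1,0],"turn":0,"hand":0.85}]'
cat >> meas.py <<'E'
def look(tag,names,rks):
    o=arm.get_obs(); p=arm.snapshot('wrist'); cv2.imwrite(f'pics/{tag}.png',p["frame"])
    print('pose',np.round(o["tcp_pos"],4),np.round(o["orientation"],3),'t',o["clock"],'w',o["grip_width"],'F',np.round(o["ft_force"],1))
    C=cloud(p,o).reshape(-1,3); C=C[~np.isnan(C[:,0])]
    C=C[np.abs(C[:,1]-o["tcp_pos"][1])<9]
    for k in names:
        c,H=objs[k]; q=C[np.hypot(*(C[:,:2]-c).T)<.045]; t=q[np.abs(q[:,2]-H)<.006]
        if len(t)>20: print(k,len(t),np.round(t.mean(0),4),'mid',np.round((np.percentile(t,99,0)+np.percentile(t,1,0))/2,4),np.round(np.percentile(t,99,0)-np.percentile(t,1,0),3))
    for k in rks:
        a=C[np.abs(C[:,2]-.022)<.006]
        o_,y,w,h=rackfit(a,racks[k]); print(k,np.round(o_,4),round(y,3),w,h)
    return p,o,C
E
python3 -c "
from meas import *
look('w1',['jar','dropper'],['rack_jar'])"
```

```text
clock: 1.55
tcp_pos: [0.3021, -0.3989, 0.2056]
orientation: [3.141, -0.0, -0.002]
ft_force: [0.8, -0.3, -0.6]
grip_width: 0.094
clock: 2.05
tcp_pos: [0.423, -0.2984, 0.2055]
orientation: [3.141, -0.0, 0.0]
ft_force: [-0.3, -0.5, 0.5]
grip_width: 0.089
pose [ 0.423  -0.2984  0.2055] [ 3.141 -0.     0.   ] t 2.05 w 0.08903286201638665 F [-0.3 -0.5  0.5]
jar 3896 [ 0.4748 -0.3212  0.0816] mid [ 0.4743 -0.3214  0.0815] [0.051 0.05  0.003]
dropper 260 [ 0.4367 -0.1624  0.0776] mid [ 0.4363 -0.1616  0.0767] [0.013 0.013 0.009]
rack_jar [ 0.5932 -0.3174] 1.532 89.85665130615234 42.27643585205078
```

View pics/w1.png

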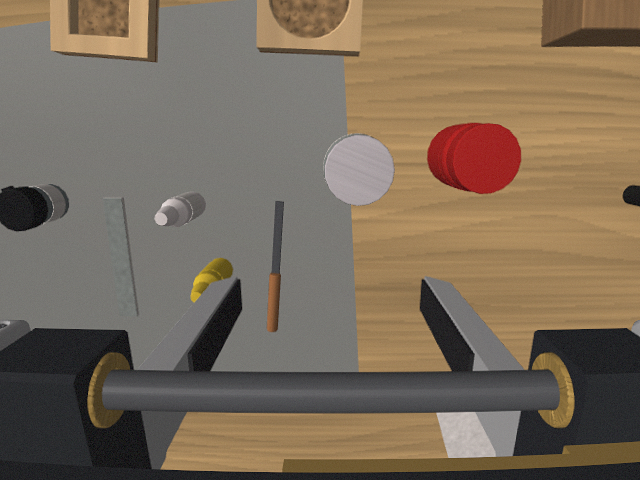

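The wrist view shows the jar lid at (359,168) and the red look-alike well to its right at (475,158). Jar position agrees across three cameras. Grasping it.

```bash
python3 -m jog '[{"travel":[0.026,0.011,0],"turn":0,"hand":0.85},{"travel":[0.052,0.0225,0],"turn":0,"hand":0.85},{"travel":[0.052,0.0225,0.03],"turn":0,"hand":0.85},{"travel":[0.052,0.0225,0.07],"turn":0,"hand":0.85},{"travel":[0.052,0.0225,0.1],"turn":0,"hand":0.85}]' 30
python3 -m jog '[{"travel":[0,0,0.04],"turn":0,"hand":0.85},{"travel":[0,0,0.07],"turn":0,"hand":0.85},{"travel":[0,0,0.083],"turn":0,"hand":0.85},{"travel":[0,0,0.083],"turn":0,"hand":0.85},{"travel":[0,0,0.083],"turn":0,"hand":0.5}]'
python3 -m jog '[{"travel":[0,0,0],"turn":0,"hand":0.5},{"travel":[0,0,0],"turn":0,"hand":0.5},{"travel":[0,0,0],"turn":0,"hand":0.5},{"travel":[0,0,0],"turn":0,"hand":0.5},{"travel":[0,0,0],"turn":0,"hand":0.5}]'
```

```text
clock: 2.6
tcp_pos: [0.4723, -0.3232, 0.1034]
orientation: [-3.141, 0.001, -0.004]
ft_force: [-0.0, -0.4, 0.0]
grip_width: 0.0798
clock: 3.1
tcp_pos: [0.4723, -0.3242, 0.0218]
orientation: [3.141, -0.0, -0.005]
ft_force: [0.4, 0.9, -0.3]
grip_width: 0.075
clock: 3.6
tcp_pos: [0.4729, -0.3246, 0.0233]
orientation: [3.14, -0.002, -0.004]
ft_force: [-1.8, 0.4, 7.7]
grip_width: 0.0581
```

```bash
python3 -m jog '[{"travel":[0,0,-0.02],"turn":0,"hand":0.5},{"travel":[0,0,-0.06],"turn":0,"hand":0.5},{"travel":[0,0,-0.1],"turn":0,"hand":0.5},{"travel":[0,0,-0.14],"turn":0,"hand":0.5},{"travel":[0,0,-0.14],"turn":0,"hand":0.5}]'
python3 -m jog '[{"travel":[0.02,-0.01,0],"turn":0,"hand":0.5},{"travel":[0.05,-0.02,0],"turn":0,"hand":0.5},{"travel":[0.07,-0.04,0],"turn":0,"hand":0.5},{"travel":[0.07,-0.044,0],"turn":0,"hand":0.5},{"travel":[0.07,-0.044,0],"turn":0,"hand":0.5}]'
python3 -c "
from meas import *
look('w2',[],['rack_jar','rack_cement'])"
```

```text
clock: 4.1
tcp_pos: [0.4744, -0.3256, 0.1694]
orientation: [3.134, -0.009, -0.004]
ft_force: [0.4, -0.3, -2.2]
grip_width: 0.0576
clock: 4.6
tcp_pos: [0.5443, -0.2811, 0.1687]
orientation: [3.134, -0.008, -0.003]
ft_force: [-0.5, -0.1, -2.3]
grip_width: 0.0576
pose [ 0.5443 -0.2811  0.1687] [ 3.134e+00 -8.000e-03 -3.000e-03] t 4.6 w 0.05757994249619882 F [-0.5 -0.1 -2.3]
rack_jar [ 0.6136 -0.2812] -0.045 152.87667846679688 91.50533294677734
rack_cement [ 0.6165 -0.0969] -0.107 159.7996826171875 93.14546203613281
```

View pics/w2.png

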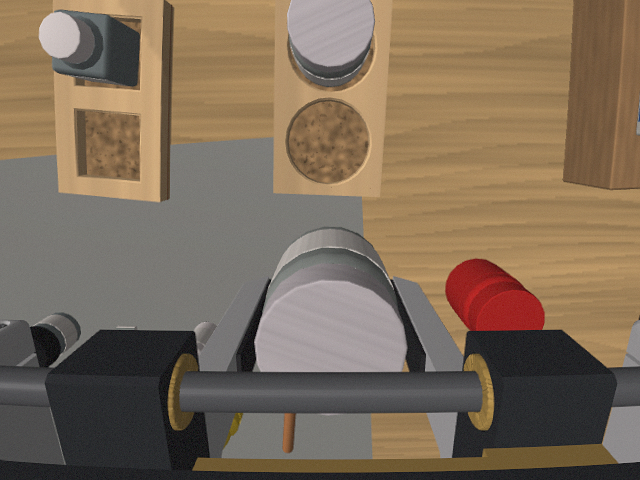

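The wrist view shows the free jar well's rim at columns 286–371, rows 97–184, and the cement well at columns 77–141, rows 110–180. The jar is held upright.

Run:
```python
from meas import *
p,o,C=look('w2b',[],[])
e=onplane(p,[[328,97],[328,184],[286,140],[371,140]],.022,o)
print(np.round(e,4),'well',(e[0,:2]+e[1,:2])/2,(e[2,:2]+e[3,:2])/2)
q=C[(np.hypot(*(C[:,:2]-o["tcp_pos"][:2]).T)<.035)&(abs(C[:,2]-.227)<.005)]
print(len(q),q.mean(0),np.percentile(q,1,0),np.percentile(q,99,0))
A=np.c_[q[:,:2],np.ones(len(q))];print('tilt',np.linalg.lstsq(A,q[:,2],rcond=None)[0])
```

```text
pose [ 0.544  -0.2818  0.1691] [ 3.134 -0.008 -0.004] t 4.65 w 0.05794584104226176 F [-0.3 -0.3 -1.3]
[[ 0.6535 -0.2818  0.022 ]
 [ 0.5836 -0.2815  0.022 ]
 [ 0.6198 -0.2471  0.022 ]
 [ 0.6196 -0.3171  0.022 ]] well [ 0.61853092 -0.2816542 ] [ 0.61974406 -0.28209582]
13207 [ 0.55339753 -0.28203119  0.22721936] [ 0.53722985 -0.3123602   0.22271387] [ 0.57194281 -0.25151416  0.23052946]
tilt [-0.01362734 -0.00488697  0.23338242]
```

```bash
python3 -m jog '[{"travel":[0.03,-0.0005,0],"turn":0,"hand":0.5},{"travel":[0.06,-0.001,0],"turn":0,"hand":0.5},{"travel":[0.0735,-0.001,0],"turn":0,"hand":0.5},{"travel":[0.0735,-0.001,0.03],"turn":0,"hand":0.5},{"travel":[0.0735,-0.001,0.07],"turn":0,"hand":0.5}]'
python3 -m jog '[{"travel":[0,0,0.02],"turn":0,"hand":0.5},{"travel":[0,0,0.04],"turn":0,"hand":0.5},{"travel":[0,0,0.04],"turn":0,"hand":0.5},{"travel":[0,0,0.04],"turn":0,"hand":0.5},{"travel":[0,0,0.04],"turn":0,"hand":0.5}]'
```

```text
clock: 5.2
tcp_pos: [0.6185, -0.2835, 0.1008]
orientation: [3.132, -0.012, -0.005]
ft_force: [0.1, -0.2, -2.2]
grip_width: 0.0577
clock: 5.7
tcp_pos: [0.6193, -0.2845, 0.0624]
orientation: [3.131, -0.014, -0.006]
ft_force: [-0.0, 0.2, -1.4]
grip_width: 0.0577
```

```bash
python3 -m jog '[{"travel":[-0.001,-0.003,0],"turn":0,"hand":0.5},{"travel":[-0.001,-0.003,0.01],"turn":0,"hand":0.5},{"travel":[-0.001,-0.003,0.02],"turn":0,"hand":0.5},{"travel":[-0.001,-0.003,0.028],"turn":0,"hand":0.5},{"travel":[-0.001,-0.003,0.031],"turn":0,"hand":0.5}]'
```

```text
clock: 6.2
tcp_pos: [0.6187, -0.2816, 0.0313]
orientation: [3.132, -0.013, -0.006]
ft_force: [-5.3, 3.4, 21.2]
grip_width: 0.0578
```

```bash
python3 -m jog '[{"travel":[0,0,0],"turn":0,"hand":0.85},{"travel":[0,0,0],"turn":0,"hand":0.9},{"travel":[0,0,0],"turn":0,"hand":0.9},{"travel":[0,0,0],"turn":0,"hand":0.9},{"travel":[0,0,-0.01],"turn":0,"hand":0.9}]'
python3 -m jog '[{"travel":[0,0,-0.04],"turn":0,"hand":0.9},{"travel":[0,0,-0.09],"turn":0,"hand":0.9},{"travel":[0,0,-0.12],"turn":0,"hand":0.9},{"travel":[-0.04,-0.03,-0.14],"turn":0,"hand":0.9},{"travel":[-0.08,-0.06,-0.14],"turn":0,"hand":0.9}]'
python3 -m jog '[{"travel":[-0.04,-0.02,0],"turn":0,"hand":0.9},{"travel":[-0.08,-0.04,0],"turn":0,"hand":0.7},{"travel":[-0.12,-0.06,0],"turn":0,"hand":0.5},{"travel":[-0.14,-0.06,0],"turn":0,"hand":0.5},{"travel":[-0.14,-0.06,0],"turn":0,"hand":0.5}]'
python3 - <<'E'
from meas import *
p,o,C=look('w3',['dropper'],['rack_cement','rack_jar'])
q=C[(np.hypot(*(C[:,:2]-[.619,-.2818]).T)<.04)]
t=q[abs(q[:,2]-.088)<.008]; print('jar top',len(t),np.median(t,0),np.percentile(t,1,0),np.percentile(t,99,0))
E
```

```text
clock: 6.7
tcp_pos: [0.6179, -0.2812, 0.0402]
orientation: [3.133, -0.011, -0.006]
ft_force: [0.3, 0.5, 0.3]
grip_width: 0.0843
clock: 7.2
tcp_pos: [0.5396, -0.2217, 0.1815]
orientation: [3.131, -0.015, -0.006]
ft_force: [1.4, 0.2, 0.9]
grip_width: 0.0846
clock: 7.7
tcp_pos: [0.3987, -0.1606, 0.1799]
orientation: [3.13, -0.017, -0.006]
ft_force: [0.6, -1.2, -0.5]
grip_width: 0.0559
pose [ 0.3987 -0.1606  0.1799] [ 3.13  -0.017 -0.006] t 7.7 w 0.05589476940780892 F [ 0.6 -1.2 -0.5]
dropper 295 [ 0.4365 -0.1605  0.0779] mid [ 0.4359 -0.1607  0.0765] [0.014 0.013 0.009]
rack_cement [ 0.578  -0.0565] -1.571 91.0 18.0
rack_jar [ 0.5778 -0.2427] -1.537 91.21786499023438 16.956661224365234
  return _methods._mean(a, axis=axis, dtype=dtype,
  ret = um.true_divide(
Traceback (most recent call last):
IndexError: index -1 is out of bounds for axis 0 with size 0
```

View pics/w3.png

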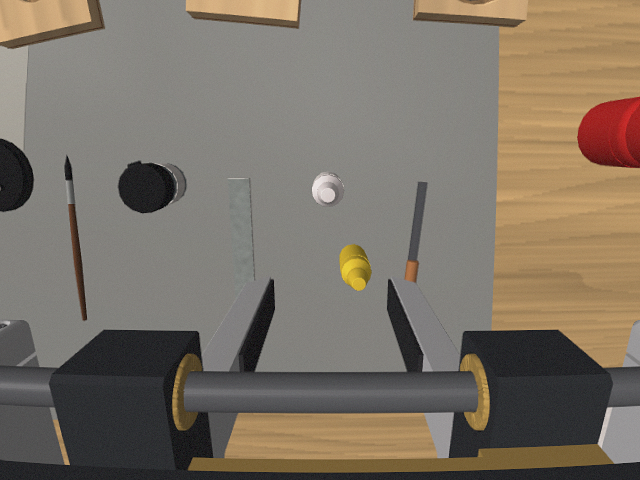

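The dropper is at (328,188), clear of the yellow one at (357,268), and its measured position matches the other cameras. The wrist picture doesn't include the jar, so I'll check that from the top camera.

```bash
python3 -m jog '[{"travel":[0.02,-0.001,0],"turn":0,"hand":0.5},{"travel":[0.036,-0.002,0.02],"turn":0,"hand":0.5},{"travel":[0.036,-0.002,0.06],"turn":0,"hand":0.5},{"travel":[0.036,-0.002,0.08],"turn":0,"hand":0.5},{"travel":[0.036,-0.002,0.08],"turn":0,"hand":0.5}]' 20
python3 - <<'E'
from meas import *
o=arm.get_obs();print(o["tcp_pos"])
p=arm.snapshot('top');C=cloud(p).reshape(-1,3);C=C[~np.isnan(C[:,0])]
for nm,c in(('jar',[.619,-.2818]),):
    q=C[(np.hypot(*(C[:,:2]-c).T)<.04)];q=q[q[:,2]>.06];t=q[q[:,2]>.08]
    print(nm,len(t),np.median(t,0),t.mean(0),np.ptp(t,axis=0))
E
```

```text
clock: 8.25
tcp_pos: [0.4371, -0.1599, 0.0982]
orientation: [3.131, -0.013, -0.007]
ft_force: [-0.1, -0.8, 0.6]
grip_width: 0.047
[ 0.43706296 -0.15986574  0.09823368]
jar 459 [ 0.62135595 -0.27971939  0.08835346] [ 0.62119681 -0.28011839  0.088292  ] [0.05444868 0.05249277 0.01496541]
```

The jar's top is at 88 mm, so it is seated.

```bash
python3 -m jog '[{"travel":[-0.001,-0.001,0.03],"turn":0,"hand":0.5},{"travel":[-0.001,-0.001,0.06],"turn":0,"hand":0.5},{"travel":[-0.001,-0.001,0.076],"turn":0,"hand":0.5},{"travel":[-0.001,-0.001,0.076],"turn":0,"hand":0.5},{"travel":[-0.001,-0.001,0.076],"turn":0,"hand":0.2}]' 20
python3 -m jog '[{"travel":[0,0,0],"turn":0,"hand":0.2},{"travel":[0,0,0],"turn":0,"hand":0.2},{"travel":[0,0,0],"turn":0,"hand":0.2},{"travel":[0,0,0],"turn":0,"hand":0.2},{"travel":[0,0,0],"turn":0,"hand":0.2}]'
python3 -m jog '[{"travel":[0,0,-0.02],"turn":0,"hand":0.2},{"travel":[0,0,-0.06],"turn":0,"hand":0.2},{"travel":[0,0,-0.1],"turn":0,"hand":0.2},{"travel":[0,0,-0.14],"turn":0,"hand":0.2},{"travel":[0,0,-0.14],"turn":0,"hand":0.2}]'
```

```text
clock: 8.8
tcp_pos: [0.4391, -0.1606, 0.0256]
orientation: [3.13, -0.018, -0.007]
ft_force: [-0.3, -0.2, 0.2]
grip_width: 0.0417
clock: 9.3
tcp_pos: [0.44, -0.1609, 0.027]
orientation: [3.129, -0.02, -0.007]
ft_force: [-0.9, 1.2, 9.0]
grip_width: 0.0258
clock: 9.8
tcp_pos: [0.4391, -0.1599, 0.1724]
orientation: [3.125, -0.028, -0.007]
ft_force: [0.8, -0.4, -0.4]
grip_width: 0.0257
```

```bash
for i in 1 2; do python3 -m jog '[{"travel":[0,0,0],"turn":0,"hand":0.2},{"travel":[0,0,0],"turn":0,"hand":0.2},{"travel":[0,0,0],"turn":0,"hand":0.2},{"travel":[0,0,0],"turn":0,"hand":0.2},{"travel":[0,0,0],"turn":0,"hand":0.2}]'; done
python3 -m jog '[{"travel":[0.01,-0.04,0],"turn":0,"hand":0.2},{"travel":[0.03,-0.08,0],"turn":0,"hand":0.2},{"travel":[0.05,-0.12,0],"turn":0,"hand":0.2},{"travel":[0.07,-0.16,0],"turn":0,"hand":0.2},{"travel":[0.09,-0.20,0],"turn":0,"hand":0.2}]'
```

```text
clock: 10.3
tcp_pos: [0.4389, -0.1598, 0.1718]
orientation: [3.125, -0.027, -0.007]
ft_force: [0.4, -0.8, -0.3]
grip_width: 0.0253
clock: 10.8
tcp_pos: [0.439, -0.1598, 0.1719]
orientation: [3.125, -0.027, -0.007]
ft_force: [0.5, 0.1, -0.4]
grip_width: 0.0256
clock: 11.3
tcp_pos: [0.5309, 0.0414, 0.1712]
orientation: [3.125, -0.028, -0.007]
ft_force: [0.6, -0.3, 0.3]
grip_width: 0.0257
```

```bash
python3 -c "
from meas import *
p,o,C=look('w4',[],['rack_dropper'])
q=C[(np.hypot(*(C[:,:2]-o['tcp_pos'][:2]).T)<.02)&(C[:,2]>.18)&(C[:,2]<.24)]; t=q[q[:,2]>np.percentile(q[:,2],99)-.005]; print(np.median(t,0),len(t))
"
```

```text
pose [0.5309 0.0414 0.1712] [ 3.125 -0.028 -0.007] t 11.3 w 0.02568926249459461 F [ 0.6 -0.3  0.3]
rack_dropper [0.6091 0.0818] 0.139 158.078369140625 91.19068145751953
[0.53854115 0.02900573 0.23726112] 411
```

View pics/w4.png

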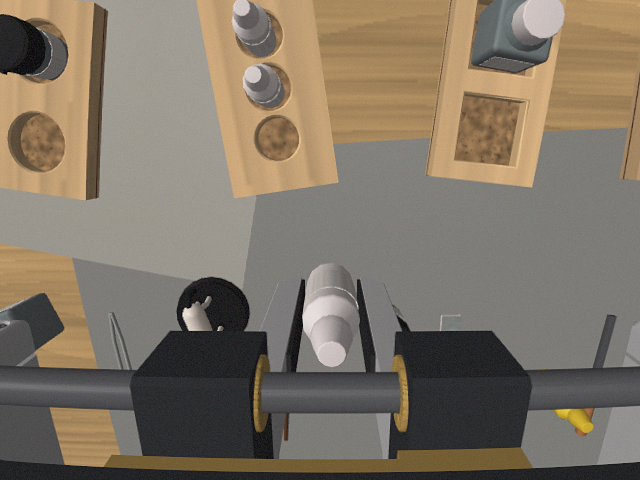

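The dropper well's rim is at columns 254–299, rows 115–160. The pot well is centred near (37,141), and the cement well's corners run from about (466,92) to (456,160). The horse is undisturbed.

Run:
```python
from meas import *
p,o,C=look('w4b',[],[])
f=lambda uv:np.round(onplane(p,uv,.022,o)[:,:2],4)
e=f([[276.5,115],[276.5,160],[254,137.5],[299,137.5]]);print('drop',e.tolist(),e.mean(0))
e=f([[37,110],[37,172],[8,141],[66,141]]);print('pot',e.tolist(),e.mean(0))
e=f([[466,92],[529,95],[516,165],[456,160]]);print('cem',e.tolist(),e.mean(0))
# dropper axis from cloud: body band & cap band
t0=o["tcp_pos"]; q=C[(np.hypot(*(C[:,:2]-t0[:2]).T)<.03)]
for lo,hi in((.219,.232),(.15,.165),(.195,.21)):
    s=q[(q[:,2]>lo)&(q[:,2]<hi)]
    if len(s)>9: print(lo,len(s),np.percentile(s,2,0)[:2],np.percentile(s,98,0)[:2])
```

```text
pose [0.5327 0.046  0.1711] [ 3.127 -0.028 -0.004] t 11.35 w 0.025501892464925076 F [ 0.6  3.8 -1.7]
drop [[0.6318, 0.0872], [0.5954, 0.0883], [0.6139, 0.1064], [0.6136, 0.069]] [0.613675 0.087725]
pot [[0.6403, 0.2899], [0.5886, 0.2976], [0.6156, 0.3205], [0.614, 0.2673]] [0.614625 0.293825]
cem [[0.6504, -0.0688], [0.6491, -0.1227], [0.5913, -0.1166], [0.5952, -0.0636]] [ 0.6215   -0.092925]
0.219 2254 [0.52431102 0.02227243] [0.54158255 0.06988676]
0.15 323 [0.53330925 0.03396185] [0.54188251 0.05739737]
0.195 2513 [0.52485191 0.02235424] [0.5419078  0.06911098]
```

The arm was still settling between those two pictures. Once I correct for the 4.6 mm shift, the wells agree with the top and scene cameras: dropper (.612,.083), pot (.613,.289), cement (.620,-.097).

```bash
python3 -m jog '[{"travel":[0.03,-0.015,0],"turn":0,"hand":0.2},{"travel":[0.06,-0.03,0],"turn":0,"hand":0.2},{"travel":[0.081,-0.037,0],"turn":0,"hand":0.2},{"travel":[0.081,-0.037,0.02],"turn":0,"hand":0.2},{"travel":[0.081,-0.037,0.02],"turn":0,"hand":0.2}]'
python3 -m jog '[{"travel":[-0.001,0,0.03],"turn":0,"hand":0.2},{"travel":[-0.002,0,0.06],"turn":0,"hand":0.2},{"travel":[-0.003,0,0.085],"turn":0,"hand":0.2},{"travel":[-0.003,0,0.085],"turn":0,"hand":0.2},{"travel":[-0.003,0,0.085],"turn":0,"hand":0.2}]'
```

```text
clock: 11.9
tcp_pos: [0.6121, 0.0794, 0.1497]
orientation: [3.126, -0.023, -0.003]
ft_force: [0.1, -0.1, -0.7]
grip_width: 0.0258
clock: 12.4
tcp_pos: [0.6114, 0.0777, 0.066]
orientation: [3.126, -0.024, -0.003]
ft_force: [-0.8, 0.6, 1.0]
grip_width: 0.0256
```

```bash
python3 -m jog '[{"travel":[0.0035,-0.0055,0],"turn":0,"hand":0.2},{"travel":[0.0035,-0.0055,0],"turn":0,"hand":0.2},{"travel":[0.0035,-0.0055,0.01],"turn":0,"hand":0.2},{"travel":[0.0035,-0.0055,0.02],"turn":0,"hand":0.2},{"travel":[0.0035,-0.0055,0.025],"turn":0,"hand":0.2}]'
python3 -m jog '[{"travel":[0,0,0.002],"turn":0,"hand":0.2},{"travel":[0,0,0.005],"turn":0,"hand":0.2},{"travel":[0,0,0.005],"turn":0,"hand":0.2},{"travel":[0,0,0.005],"turn":0,"hand":0.2},{"travel":[0,0,0.005],"turn":0,"hand":0.2}]'
```

```text
clock: 12.9
tcp_pos: [0.6148, 0.0827, 0.0394]
orientation: [3.125, -0.022, -0.003]
ft_force: [0.2, -1.0, -1.2]
grip_width: 0.0259
clock: 13.4
tcp_pos: [0.6152, 0.0827, 0.0349]
orientation: [3.126, -0.023, -0.003]
ft_force: [-2.4, 1.5, 5.6]
grip_width: 0.0256
```

```bash
python3 -m jog '[{"travel":[0,0,0],"turn":0,"hand":0.5},{"travel":[0,0,0],"turn":0,"hand":0.5},{"travel":[0,0,0],"turn":0,"hand":0.5},{"travel":[0,0,0],"turn":0,"hand":0.5},{"travel":[0,0,-0.01],"turn":0,"hand":0.5}]'
python3 -m jog '[{"travel":[0,0,-0.04],"turn":0,"hand":0.5},{"travel":[0,0,-0.08],"turn":0,"hand":0.5},{"travel":[0,0,-0.12],"turn":0,"hand":0.5},{"travel":[-0.04,0.01,-0.13],"turn":0,"hand":0.6},{"travel":[-0.08,0.03,-0.13],"turn":0,"hand":0.65}]'
python3 -m jog '[{"travel":[-0.04,0.02,0],"turn":0,"hand":0.65},{"travel":[-0.08,0.04,0],"turn":0,"hand":0.65},{"travel":[-0.12,0.06,0],"turn":0,"hand":0.65},{"travel":[-0.12,0.065,0],"turn":0,"hand":0.65},{"travel":[-0.12,0.065,0],"turn":0,"hand":0.65}]'
cat >> meas.py <<'E'
def seated(nm,c,H):
    p=arm.snapshot('top');C=cloud(p).reshape(-1,3);C=C[~np.isnan(C[:,0])]
    q=C[(np.hypot(*(C[:,:2]-c).T)<.02)]; t=q[q[:,2]>q[:,2].max()-.012]
    print(nm,'want',H+.008,len(t),np.round(np.median(t,0),4))
E
python3 -c "
from meas import *
seated('dropper',[.612,.083],.078)
look('w5',['pot'],[])"
```

```text
clock: 13.9
tcp_pos: [0.6142, 0.0828, 0.044]
orientation: [3.125, -0.02, -0.003]
ft_force: [0.2, 0.6, 0.2]
grip_width: 0.0466
clock: 14.4
tcp_pos: [0.5314, 0.0556, 0.1752]
orientation: [3.126, -0.024, -0.002]
ft_force: [0.6, -0.4, -1.3]
grip_width: 0.0589
clock: 14.9
tcp_pos: [0.4116, -0.0097, 0.1745]
orientation: [3.125, -0.027, -0.003]
ft_force: [-0.1, 0.1, 0.5]
grip_width: 0.0611
dropper want 0.086 38 [0.6104 0.0824 0.0854]
pose [ 0.4121 -0.0093  0.1743] [ 3.125e+00 -2.600e-02 -3.000e-03] t 14.95 w 0.061173797719192326 F [ 0.2  0.5 -0.4]
pot 2007 [ 0.4407 -0.0121  0.0559] mid [ 0.4407 -0.0122  0.0554] [0.038 0.036 0.005]
```

View pics/w5.png

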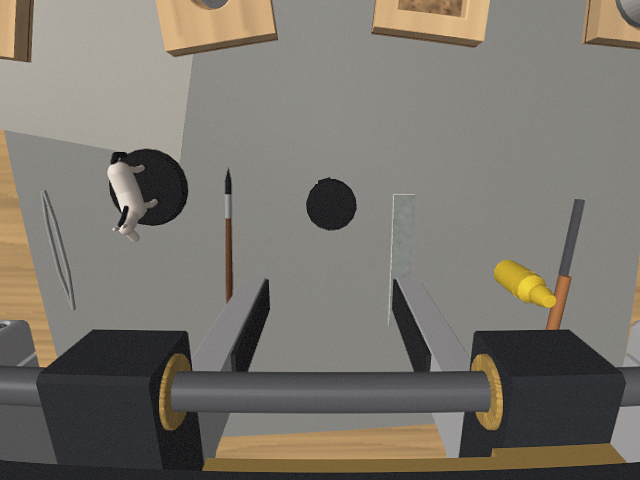

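The pot is at (331,204), and the dropper's top is at 85 mm, so it is seated. Grasping the pot.

```bash
python3 -m jog '[{"travel":[0.015,0,0],"turn":0,"hand":0.65},{"travel":[0.026,0,0.02],"turn":0,"hand":0.65},{"travel":[0.026,0,0.06],"turn":0,"hand":0.65},{"travel":[0.025,0,0.08],"turn":0,"hand":0.65},{"travel":[0.025,0,0.08],"turn":0,"hand":0.65}]' 25
python3 -m jog '[{"travel":[-0.001,0,0.03],"turn":0,"hand":0.65},{"travel":[-0.001,0,0.06],"turn":0,"hand":0.65},{"travel":[-0.001,0,0.07],"turn":0,"hand":0.65},{"travel":[-0.001,0,0.07],"turn":0,"hand":0.65},{"travel":[-0.001,0,0.07],"turn":0,"hand":0.65}]'
```

```text
clock: 15.5
tcp_pos: [0.4385, -0.0097, 0.0921]
orientation: [3.126, -0.02, -0.001]
ft_force: [-0.6, -0.9, 0.0]
grip_width: 0.0611
clock: 16.0
tcp_pos: [0.44, -0.0107, 0.0235]
orientation: [3.126, -0.022, -0.001]
ft_force: [0.4, 0.6, 0.4]
grip_width: 0.0611
```

```bash
python3 -m jog '[{"travel":[0.001,0.0015,0],"turn":0,"hand":0.65},{"travel":[0.001,0.0015,0],"turn":0,"hand":0.35},{"travel":[0.001,0.0015,0],"turn":0,"hand":0.35},{"travel":[0.001,0.0015,0],"turn":0,"hand":0.35},{"travel":[0.001,0.0015,0],"turn":0,"hand":0.35}]' 25
python3 -m jog '[{"travel":[0,0,-0.01],"turn":0,"hand":0.35},{"travel":[0,0,-0.05],"turn":0,"hand":0.35},{"travel":[0,0,-0.1],"turn":0,"hand":0.35},{"travel":[0,0,-0.145],"turn":0,"hand":0.35},{"travel":[0,0,-0.145],"turn":0,"hand":0.35}]'
python3 -m jog '[{"travel":[0.02,-0.04,0],"turn":0,"hand":0.35},{"travel":[0.05,-0.08,0],"turn":0,"hand":0.35},{"travel":[0.08,-0.12,0],"turn":0,"hand":0.35},{"travel":[0.1,-0.16,0],"turn":0,"hand":0.35},{"travel":[0.1,-0.2,0],"turn":0,"hand":0.35}]'
python3 -m jog '[{"travel":[0,-0.04,0],"turn":0,"hand":0.35},{"travel":[0,-0.08,0],"turn":0,"hand":0.35},{"travel":[0,-0.1,0],"turn":0,"hand":0.35},{"travel":[0,-0.1,0],"turn":0,"hand":0.35},{"travel":[0,-0.1,0],"turn":0,"hand":0.35}]'
python3 -c "
from meas import *
p,o,C=look('w6',['cement'],['rack_pot'])
t0=o['tcp_pos']; q=C[(np.hypot(*(C[:,:2]-t0[:2]).T)<.03)]
s=q[(q[:,2]>t0[2]+.022)&(q[:,2]<t0[2]+.036)];print(len(s),np.percentile(s,2,0),np.percentile(s,98,0))
# cement side faces: body points at mid height
s=C[(np.hypot(*(C[:,:2]-[.4455,.332]).T)<.045)&(C[:,2]>.040)&(C[:,2]<.056)]
if len(s)>20: print('cement',len(s),cv2.minAreaRect((s[:,:2]*1000).astype(np.float32)))
"
```

```text
clock: 16.5
tcp_pos: [0.4411, -0.0122, 0.0238]
orientation: [3.126, -0.022, -0.001]
ft_force: [-0.3, 0.1, 5.7]
grip_width: 0.0395
clock: 17.0
tcp_pos: [0.44, -0.0101, 0.1748]
orientation: [3.125, -0.032, -0.001]
ft_force: [0.6, 0.6, -0.9]
grip_width: 0.0396
clock: 17.5
tcp_pos: [0.5412, 0.1914, 0.1736]
orientation: [3.125, -0.031, -0.001]
ft_force: [-0.3, -0.9, 0.3]
grip_width: 0.0395
clock: 18.0
tcp_pos: [0.5411, 0.291, 0.1712]
orientation: [3.124, -0.03, -0.001]
ft_force: [0.4, -0.4, -1.1]
grip_width: 0.0399
pose [0.5411 0.291  0.1712] [ 3.124e+00 -3.000e-02 -1.000e-03] t 18.0 w 0.03989149007629851 F [ 0.4 -0.4 -1.1]
cement 377 [0.4475 0.3242 0.0729] mid [0.4478 0.3245 0.0707] [0.02  0.014 0.009]
rack_pot [0.612  0.2881] -0.165 161.11099243164062 91.57022857666016
7471 [0.52327544 0.26738625 0.19518812] [0.55936948 0.31465625 0.20512358]
cement 176 ((445.5551452636719, 316.5291748046875), (34.60423278808594, 14.81793212890625), 14.55683708190918)
```

View pics/w6.png

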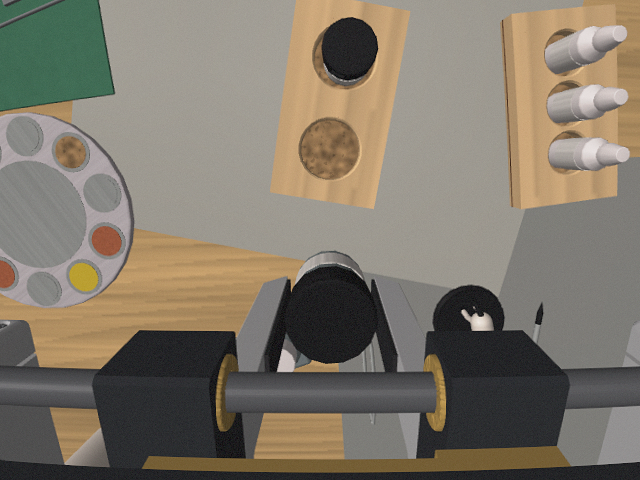

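The free pot well's rim is at columns 298–360, rows 117–180. The rack's dropper is upright in its well, at right.

```bash
python3 -m jog '[{"travel":[0.03,0,0],"turn":0,"hand":0.35},{"travel":[0.06,0,0],"turn":0,"hand":0.35},{"travel":[0.07,0,0.01],"turn":0,"hand":0.35},{"travel":[0.07,0,0.05],"turn":0,"hand":0.35},{"travel":[0.07,0,0.05],"turn":0,"hand":0.35}]'
python3 -m jog '[{"travel":[0,0,0.02],"turn":0,"hand":0.35},{"travel":[0,0,0.04],"turn":0,"hand":0.35},{"travel":[0,0,0.056],"turn":0,"hand":0.35},{"travel":[0,0,0.056],"turn":0,"hand":0.35},{"travel":[0,0,0.056],"turn":0,"hand":0.35}]'
```

```text
clock: 18.55
tcp_pos: [0.6106, 0.2874, 0.1178]
orientation: [3.12, -0.022, -0.003]
ft_force: [-0.4, -0.2, -1.0]
grip_width: 0.0397
clock: 19.05
tcp_pos: [0.6121, 0.2863, 0.063]
orientation: [3.121, -0.022, -0.003]
ft_force: [-0.3, 0.2, 0.2]
grip_width: 0.0398
```

```bash
python3 -m jog '[{"travel":[0.001,-0.003,0],"turn":0,"hand":0.35},{"travel":[0.001,-0.003,0],"turn":0,"hand":0.35},{"travel":[0.001,-0.003,0.01],"turn":0,"hand":0.35},{"travel":[0.001,-0.003,0.02],"turn":0,"hand":0.35},{"travel":[0.001,-0.003,0.026],"turn":0,"hand":0.35}]'
python3 -m jog '[{"travel":[0,0,0.002],"turn":0,"hand":0.35},{"travel":[0,0,0.005],"turn":0,"hand":0.35},{"travel":[0,0,0.005],"turn":0,"hand":0.35},{"travel":[0,0,0.005],"turn":0,"hand":0.35},{"travel":[0,0,0.005],"turn":0,"hand":0.35}]'
```

```text
clock: 19.55
tcp_pos: [0.6131, 0.2884, 0.0352]
orientation: [3.12, -0.021, -0.003]
ft_force: [-0.2, 1.0, -0.5]
grip_width: 0.0399
clock: 20.05
tcp_pos: [0.6134, 0.2884, 0.0318]
orientation: [3.12, -0.021, -0.003]
ft_force: [-5.8, -3.4, 14.1]
grip_width: 0.0396
```

```bash
python3 -m jog '[{"travel":[0,0,0],"turn":0,"hand":0.65},{"travel":[0,0,0],"turn":0,"hand":0.65},{"travel":[0,0,0],"turn":0,"hand":0.65},{"travel":[0,0,0],"turn":0,"hand":0.65},{"travel":[0,0,-0.01],"turn":0,"hand":0.65}]'
python3 -m jog '[{"travel":[0,0,-0.04],"turn":0,"hand":0.65},{"travel":[0,0,-0.08],"turn":0,"hand":0.65},{"travel":[0,0,-0.12],"turn":0,"hand":0.65},{"travel":[-0.04,-0.01,-0.13],"turn":0,"hand":0.65},{"travel":[-0.08,-0.02,-0.13],"turn":0,"hand":0.65}]'
python3 -m jog '[{"travel":[-0.04,-0.01,0],"turn":0,"hand":0.65},{"travel":[-0.08,-0.02,0],"turn":0,"hand":0.65},{"travel":[-0.12,-0.02,0],"turn":0,"hand":0.75},{"travel":[-0.14,-0.02,0],"turn":0,"hand":0.75},{"travel":[-0.14,-0.02,0],"turn":0,"hand":0.75}]'
python3 -c "
from meas import *
seated('pot',[.613,.2885],.054)
p,o,C=look('w7',['cement'],[])
s=C[(np.hypot(*(C[:,:2]-[.4455,.332]).T)<.05)&(C[:,2]>.046)&(C[:,2]<.054)]
if len(s)>20: print('cement',len(s),cv2.minAreaRect((s[:,:2]*1000).astype(np.float32)))
"
```

```text
clock: 20.55
tcp_pos: [0.6125, 0.2883, 0.0406]
orientation: [3.119, -0.019, -0.003]
ft_force: [-0.1, -0.2, 0.5]
grip_width: 0.061
clock: 21.05
tcp_pos: [0.5301, 0.3117, 0.1714]
orientation: [3.121, -0.023, -0.004]
ft_force: [-0.4, 0.7, -0.4]
grip_width: 0.0612
clock: 21.55
tcp_pos: [0.3885, 0.3327, 0.1689]
orientation: [3.122, -0.024, -0.003]
ft_force: [1.0, -0.8, 0.3]
grip_width: 0.0705
pot want 0.062 231 [0.6128 0.2878 0.0631]
pose [0.3899 0.3327 0.1689] [ 3.122e+00 -2.400e-02 -3.000e-03] t 21.6 w 0.07022933730040692 F [1.1 0.1 0.3]
cement 1374 [0.4444 0.3323 0.0736] mid [0.4441 0.3322 0.0736] [0.027 0.028 0.003]
cement 1733 ((444.2732238769531, 332.28363037109375), (44.28847885131836, 44.11747360229492), 20.006677627563477)
```

View pics/w7.png

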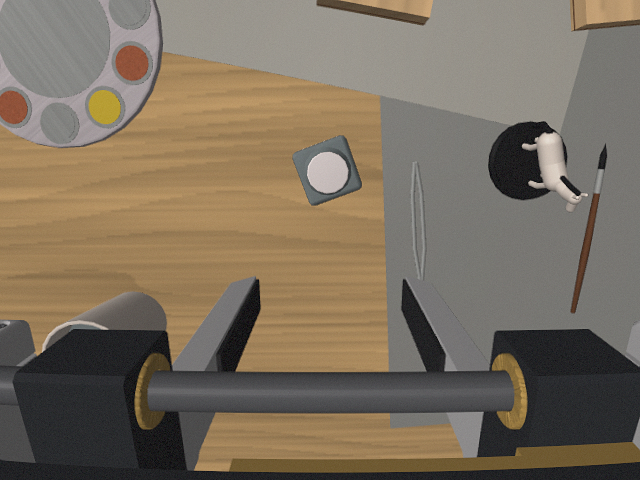

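The pot's top is at 63 mm, so it is seated. The cement bottle is at (328,172): centre (.4443,.3323), 44×44 mm, yaw 20°. I'll turn the tool to 20° and descend.

```bash
python3 -m jog '[{"travel":[0.02,0,0],"turn":-0.1,"hand":0.75},{"travel":[0.04,0,0.02],"turn":-0.2,"hand":0.75},{"travel":[0.053,0,0.04],"turn":-0.3,"hand":0.75},{"travel":[0.053,0,0.06],"turn":-0.352,"hand":0.75},{"travel":[0.053,0,0.06],"turn":-0.352,"hand":0.75}]' 30
python3 -m jog '[{"travel":[0,0,0],"turn":0,"hand":0.75},{"travel":[0,0,0],"turn":0,"hand":0.75},{"travel":[0,0,0],"turn":0,"hand":0.75},{"travel":[0,0,0],"turn":0,"hand":0.75},{"travel":[0,0,0],"turn":0,"hand":0.75}]'
```

```text
clock: 22.15
tcp_pos: [0.4453, 0.33, 0.1074]
orientation: [3.114, -0.011, 0.347]
ft_force: [-0.1, 0.7, 0.4]
grip_width: 0.0704
clock: 22.65
tcp_pos: [0.4453, 0.3302, 0.1079]
orientation: [3.114, -0.012, 0.347]
ft_force: [-0.0, 0.0, -0.9]
grip_width: 0.0706
```

```bash
python3 -m jog '[{"travel":[-0.001,-0.005,0.01],"turn":0,"hand":0.75},{"travel":[-0.001,-0.005,0.04],"turn":0,"hand":0.75},{"travel":[-0.001,-0.005,0.07],"turn":0,"hand":0.75},{"travel":[-0.001,-0.005,0.084],"turn":0,"hand":0.75},{"travel":[-0.001,-0.005,0.084],"turn":0,"hand":0.75}]'
python3 -m jog '[{"travel":[0,0,0],"turn":0,"hand":0.4},{"travel":[0,0,0],"turn":0,"hand":0.4},{"travel":[0,0,0],"turn":0,"hand":0.4},{"travel":[0,0,0],"turn":0,"hand":0.4},{"travel":[0,0,0],"turn":0,"hand":0.4}]'
python3 -m jog '[{"travel":[0,0,-0.01],"turn":0,"hand":0.4},{"travel":[0,0,-0.05],"turn":0,"hand":0.4},{"travel":[0,0,-0.1],"turn":0,"hand":0.4},{"travel":[0,0,-0.145],"turn":0,"hand":0.4},{"travel":[0,0,-0.145],"turn":0,"hand":0.4}]'
```

```text
clock: 23.15
tcp_pos: [0.4435, 0.3323, 0.0219]
orientation: [3.113, -0.009, 0.347]
ft_force: [0.2, -0.6, 0.3]
grip_width: 0.0707
clock: 23.65
tcp_pos: [0.4439, 0.3326, 0.0228]
orientation: [3.114, -0.01, 0.347]
ft_force: [-1.2, 0.3, 6.6]
grip_width: 0.044
clock: 24.15
tcp_pos: [0.4429, 0.3373, 0.1747]
orientation: [3.116, -0.02, 0.347]
ft_force: [0.8, 0.5, -1.3]
grip_width: 0.0442
```

```bash
python3 -m jog '[{"travel":[-0.002,0.04,0],"turn":0.1,"hand":0.4},{"travel":[-0.005,0.08,0],"turn":0.2,"hand":0.4},{"travel":[-0.007,0.12,0],"turn":0.3,"hand":0.4},{"travel":[-0.01,0.16,0],"turn":0.4,"hand":0.4},{"travel":[-0.012,0.2,0],"turn":0.453,"hand":0.4}]'
python3 -m jog '[{"travel":[0.01,0.045,0],"turn":0,"hand":0.4},{"travel":[0.03,0.09,0],"turn":0,"hand":0.4},{"travel":[0.045,0.135,0],"turn":0,"hand":0.4},{"travel":[0.06,0.18,0],"turn":0,"hand":0.4},{"travel":[0.061,0.22,0],"turn":0,"hand":0.4}]'
python3 -m jog '[{"travel":[0,0,0],"turn":0,"hand":0.4},{"travel":[0,0,0],"turn":0,"hand":0.4},{"travel":[0,0,0],"turn":0,"hand":0.4},{"travel":[0,0,0],"turn":0,"hand":0.4},{"travel":[0,0,0],"turn":0,"hand":0.4}]'
python3 -c "
from meas import *
p,o,C=look('w8',[],['rack_cement'])
t0=o['tcp_pos']; q=C[(np.hypot(*(C[:,:2]-t0[:2]).T)<.04)]
s=q[abs(q[:,2]-t0[2]-.027)<.004];print(len(s),cv2.minAreaRect((s[:,:2]*1000).astype(np.float32)),np.percentile(s,98,0))
"
```

```text
clock: 24.65
tcp_pos: [0.4994, 0.1435, 0.1792]
orientation: [3.128, -0.029, -0.11]
ft_force: [0.4, 0.1, -1.6]
grip_width: 0.0439
clock: 25.15
tcp_pos: [0.536, -0.0842, 0.1835]
orientation: [3.128, -0.028, -0.11]
ft_force: [0.4, -0.5, -0.8]
grip_width: 0.044
clock: 25.65
tcp_pos: [0.5361, -0.0832, 0.1836]
orientation: [3.128, -0.028, -0.109]
ft_force: [-1.1, 0.8, -1.8]
grip_width: 0.0437
pose [ 0.5361 -0.0832  0.1836] [ 3.128 -0.028 -0.109] t 25.65 w 0.04370177181451991 F [-1.1  0.8 -1.8]
rack_cement [ 0.613  -0.0967] -0.105 152.473388671875 91.33748626708984
4617 ((536.9837036132812, -83.63638305664062), (67.70842742919922, 43.5793571472168), 84.74179077148438) [ 0.55900446 -0.05615855  0.21430897]
```

View pics/w8.png

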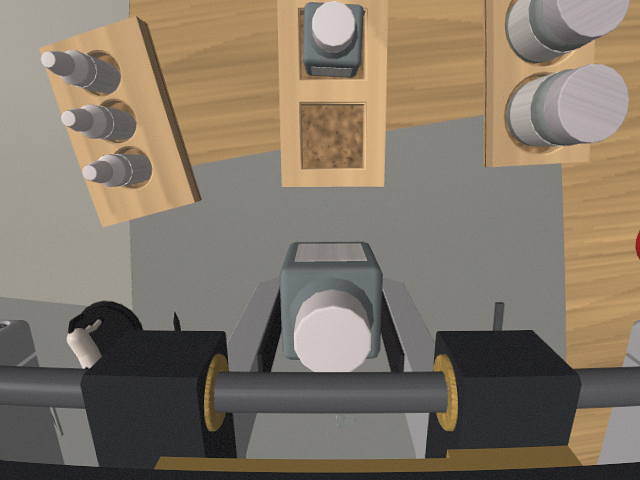

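The bottle is square to the rack. The well's rim is at columns 300–364, rows 102–170, and the dropper and jar are standing upright in their wells.

Run:
```python
from meas import *
p,o,C=look('w8b',[],[])
e=onplane(p,[[332,102],[332,170],[300,136],[364,136]],.022,o)[:,:2];print(np.round(e,4).tolist(),(e[0]+e[1])/2,(e[2]+e[3])/2,np.linalg.norm(e[0]-e[1]),np.linalg.norm(e[2]-e[3]))
# bottle body top in tool axes
Rm=R.from_euler('xyz',o["orientation"]).as_matrix(); L=(C-o["tcp_pos"])@Rm
s=L[(abs(L[:,2]+.027)<.004)&(abs(L[:,0])<.04)&(abs(L[:,1])<.022)];print('front x',np.percentile(s[:,0],99.5),'cap',end=' ')
s=L[(abs(L[:,2]+.049)<.003)&(abs(L[:,0])<.03)&(abs(L[:,1])<.02)];print(np.percentile(s,1,0),np.percentile(s,99,0))
```

```text
pose [ 0.536  -0.0834  0.1835] [ 3.128 -0.028 -0.109] t 25.7 w 0.04370789631687544 F [-0.6  0.3 -1.1]
[[0.6456, -0.0994], [0.5889, -0.0932], [0.6206, -0.069], [0.6147, -0.1238]] [ 0.6172215  -0.09631001] [ 0.6176789  -0.09639096] 0.05706443032447859 0.05512989924333853
front x 0.023053931298976267 cap [-0.01076402 -0.01256165 -0.05190411] [ 0.01568806  0.01502914 -0.04655099]
```

```bash
python3 -m jog '[{"travel":[0.04,0.001,0],"turn":0,"hand":0.4},{"travel":[0.078,0.002,0],"turn":0,"hand":0.4},{"travel":[0.078,0.002,0.03],"turn":0,"hand":0.4},{"travel":[0.078,0.002,0.06],"turn":0,"hand":0.4},{"travel":[0.078,0.002,0.06],"turn":0,"hand":0.4}]'
python3 -m jog '[{"travel":[0,0,0.02],"turn":0,"hand":0.4},{"travel":[0,0,0.04],"turn":0,"hand":0.4},{"travel":[0,0,0.055],"turn":0,"hand":0.4},{"travel":[0,0,0.055],"turn":0,"hand":0.4},{"travel":[0,0,0.055],"turn":0,"hand":0.4}]'
```

```text
clock: 26.25
tcp_pos: [0.6131, -0.0944, 0.1216]
orientation: [3.128, -0.021, -0.109]
ft_force: [-0.2, 0.0, -0.5]
grip_width: 0.044
clock: 26.75
tcp_pos: [0.6147, -0.0952, 0.0679]
orientation: [3.128, -0.022, -0.109]
ft_force: [-0.1, -0.1, -0.8]
grip_width: 0.0437
```

```bash
python3 -m jog '[{"travel":[0.002,0.001,0],"turn":0,"hand":0.4},{"travel":[0.002,0.001,0.005],"turn":0,"hand":0.4},{"travel":[0.002,0.001,0.015],"turn":0,"hand":0.4},{"travel":[0.002,0.001,0.025],"turn":0,"hand":0.4},{"travel":[0.002,0.001,0.031],"turn":0,"hand":0.4}]'
python3 -m jog '[{"travel":[0,0,0.002],"turn":0,"hand":0.4},{"travel":[0,0,0.004],"turn":0,"hand":0.4},{"travel":[0,0,0.005],"turn":0,"hand":0.4},{"travel":[0,0,0.005],"turn":0,"hand":0.4},{"travel":[0,0,0.005],"turn":0,"hand":0.4}]'
```

```text
clock: 27.25
tcp_pos: [0.6167, -0.0968, 0.0353]
orientation: [3.128, -0.021, -0.109]
ft_force: [0.5, 0.6, -2.2]
grip_width: 0.0442
clock: 27.75
tcp_pos: [0.617, -0.0969, 0.0308]
orientation: [3.128, -0.021, -0.109]
ft_force: [0.2, 0.4, 3.6]
grip_width: 0.044
```

Contact with the floor of the well, at the expected height. I'll release, retreat and check.

```bash
python3 -m jog '[{"travel":[0,0,0],"turn":0,"hand":0.7},{"travel":[0,0,0],"turn":0,"hand":0.7},{"travel":[0,0,0],"turn":0,"hand":0.7},{"travel":[0,0,0],"turn":0,"hand":0.7},{"travel":[0,0,-0.01],"turn":0,"hand":0.7}]'
python3 -m jog '[{"travel":[0,0,-0.04],"turn":0,"hand":0.7},{"travel":[0,0,-0.08],"turn":0,"hand":0.7},{"travel":[0,0,-0.12],"turn":0,"hand":0.7},{"travel":[-0.04,0,-0.15],"turn":0,"hand":0.7},{"travel":[-0.08,0,-0.17],"turn":0,"hand":0.7}]'
python3 -m jog '[{"travel":[-0.04,0,-0.02],"turn":0,"hand":0.7},{"travel":[-0.08,0,-0.04],"turn":0,"hand":0.7},{"travel":[-0.12,0,-0.04],"turn":0,"hand":0.7},{"travel":[-0.12,0,-0.04],"turn":0,"hand":0.7},{"travel":[-0.12,0,-0.04],"turn":0,"hand":0.7}]'
python3 - <<'E'
from meas import *
for a in (('jar',[.619,-.2818],.08),('dropper',[.612,.083],.078),('pot',[.613,.2885],.054),('cement',[.618,-.0968],.072)): seated(*a)
p=arm.snapshot('scene'); cv2.imwrite('pics/end.png',cv2.resize(p["frame"][160:420,130:560],None,fx=1.8,fy=1.8))
for d in arm.landmark_of(p,'horse')[:1]: print(onplane(p,[d["centre"][::-1]],0))
E
```

```text
clock: 28.25
tcp_pos: [0.616, -0.0966, 0.0399]
orientation: [3.129, -0.019, -0.109]
ft_force: [-0.1, 0.8, -0.2]
grip_width: 0.0656
clock: 28.75
tcp_pos: [0.533, -0.0853, 0.2108]
orientation: [3.128, -0.022, -0.109]
ft_force: [0.3, 0.2, 0.6]
grip_width: 0.0655
clock: 29.25
tcp_pos: [0.413, -0.0718, 0.2494]
orientation: [3.128, -0.024, -0.109]
ft_force: [0.1, 0.0, -1.2]
grip_width: 0.0659
jar want 0.088 245 [ 0.6192 -0.2817  0.0888]
dropper want 0.086 36 [0.6109 0.0825 0.0843]
pot want 0.062 239 [0.6128 0.2873 0.063 ]
cement want 0.07999999999999999 145 [ 0.6178 -0.0952  0.0806]
[[0.44809135 0.15419683 0.        ]]
```

View pics/end.png

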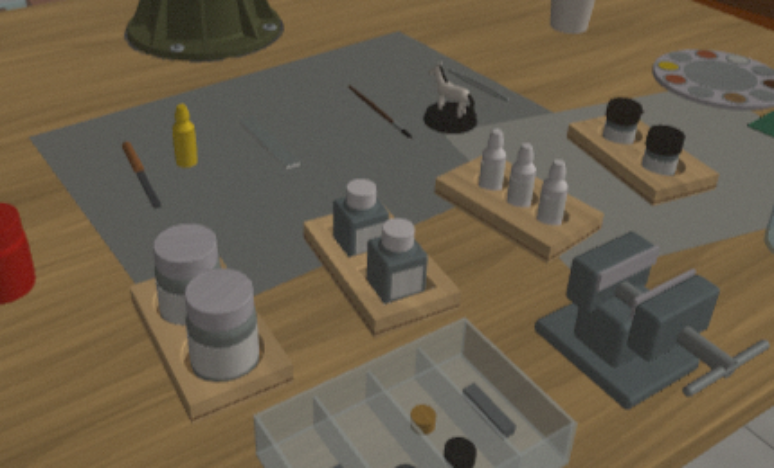

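The end view shows all four containers upright in their wells. The horse at (452,110), the yellow dropper and the red jar all stand undisturbed.

```bash
python3 -c "
from rig import arm
print(arm.job_done())"
```

```text
the job is handed in; nothing more can be done
None
```

The wide jar, dropper bottle, paint pot and square cement bottle are each in the free well of their own block and released. The job was handed in at about 29.5 s, with the arm well clear.

**Seating:** the last top-camera depth check put the tops within 2 mm of the fully seated heights:

| Container | Measured top (mm) | Expected (mm) |
|---|---|---|
| Jar | 89 | 88 |
| Dropper | 84 | 86 |
| Pot | 63 | 62 |
| Cement bottle | 81 | 80 |

**Horse and look-alikes:** the final scene picture shows the horse, the yellow dropper and the red jar still standing. The horse detection read (.448,.154), against (.455,.148) from the same camera at the start. I put that difference down to network scatter, since the arm never touched the horse.

**Disagreements:**
- The tool's tilt drifted by up to about 0.03 rad during the job, and I allowed for it in the moves.
- One wrist reading was taken while the arm was still settling. It was about 5 mm off, and I corrected it against the fixed cameras.
- The highest force read was about 21 N, when the jar was set down; the grip readings matched the container sizes to within 1 mm.

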